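# Turn the eccentric cam to its low point and push the vial carriage into the light gate

## Robot

A 6-joint arm with a two-finger parallel gripper is mounted at the origin on a cart in front of the work surface, level with it; the furniture and walls round the work are solid. World frame = base frame: x ahead of the robot, y to its left, z up, the work surface at z = 0. Lengths are in m, angles in degrees, forces in N, time in s.
With the tool pointing down it reaches from about 0.3 to 0.875 m from the base axis. Payload 6.4 kg.
Tool frame: the origin (TCP) lies between the finger pads; the fingertips stand 17 mm ahead of it and the grasp point (between the pads) lies 2 mm behind it (arm.tcp_to_tips is the distance from the TCP to the fingertips, in m); z points along the fingers, y is the line along which they close (so a half turn about z gives the same grasp; the last joint's range is limited). The gripper opens to 88 mm and grips with 3 to 60 N. Pads are 18 mm wide; open, the fingers measure 123 mm over their backs; the gripper's body (75 mm by 187 mm) begins 45 mm behind the grasp point.
Start: joints at [62.951, 10.359, 92.074, -0, 77.567, -11.82], TCP at [0.151, 0.555, 0.256] pointing down, gripper open.
Joint ranges: [-171.53, 171.53], [-51.25, 118.39], [17.06, 147.69], [-65.23, 245.23], [0, 150.52], [-178.68, 178.68]. Speed limits (degrees/s): [147.25, 147.25, 172.46, 180, 180, 180].

## Interface

Orientations are given as [roll, pitch, yaw] about the fixed x, y, z axes, in that order (R = Rz(yaw) Ry(pitch) Rx(roll)).
In Python, from cell import arm, order, grab_frame gives the robot as it stands (arm), with the cameras as plain functions and the job (order).
- The arm moves only by the tool creep_tool, called as name(argument=value, ...) on one line, values as JSON. Schema: {"type":"object","properties":{"deltas":{"type":"array","items":{"type":"object","properties":{"jaw":{"type":"number"},"sx":{"type":"number"},"sy":{"type":"number"},"sz":{"type":"number"},"wx":{"type":"number"},"wy":{"type":"number"},"wz":{"type":"number"}},"additionalProperties":false,"required":["jaw"]},"minItems":1,"maxItems":8},"squeeze":{"type":"number"},"only":{"type":"string"},"quiet":{"type":"boolean"},"lines":{"type":"string"}},"required":["deltas"],"additionalProperties":false}. deltas is a list of rows, 1 to 8 of them, each an object with the fields jaw (the opening from 0.0 (shut) to 1.0 (fully open)), sx, sy, sz (the shift in shares of the most that a row can go, 1 being 62.5 mm), wx, wy, wz (a rotation vector in fractions of the full range, 1 being 180 degrees); a field left out counts as zero (the opening has to be given); each row shifts and turns the commanded pose from where the row before left it, along the tool's axes as they then stand; what a row does not reach is not made up. A row lasts 1/8 s, in which the tool goes at most 0.0625 m and 10.7 degrees, less where a joint would pass 70% of its speed; a pose out of reach is approached as far as the arm can. The fingers move at their own pace and stop on an object; squeeze is the grip in N (left out, the last holds). Time passes only in rows, so rows that do not move let the fingers close. The tool returns the time, the measured TCP pose, the force, the opening and the grip force at its end. only (a regular expression) keeps the lines of the reply that match it, lines (a string "A,B") keeps lines A to B, and quiet returns only ok. Shift and turn numbers lie between -1 and 1, and a call with a number outside is refused. Input that does not fit is refused with a message, and nothing moves.
- arm.state(): the state, without advancing time (a new reading comes with each control period).
- grab_frame(name): name is "scene" or "side" or "wrist"; returns a dict with "color" (384x512x3 uint8, blue, green, red), "fx", "fy", "cx", "cy" (pixels), "dist_coeffs" ([k1, k2, p1, p2, k3] as OpenCV has them; the pictures are not rectified), "origin" and "orientation" of the camera in the world. Camera axes: x right, y down, z forward; pixel columns grow to the right and rows downward; lengths in m; the calibration is good to about 2 mm. A picture is of the moment at which its call begins. There is no depth.
- order.hand_in(): hands the job in; it is judged then, once.
The state is a dict: "time_s": time; "q": joint angles; "qvel": joint speeds; "effort": joint torques, N m; "tcp_pos": TCP position; "orientation": TCP orientation; "force": force on the tool from outside, world axes, zero at the start; "torque": the same for the moment, N m; "opening": opening from 0.0 (shut) to 1.0 (fully open); "grasp_force": force on a finger pad.
Only numpy, scipy, OpenCV 4.12 (cv2) and the standard library are available. Lean on these libraries where they do the work, as an engineer would, in place of code of your own. Each camera call takes 0.05 s, during which the arm holds its last target. There are 200 camera calls.

## Task

With your fingertips, swing the lever of the cam plate round until the cam's low point faces the roller of the vial carriage (the lever then points squarely out to the right-hand side of the fixture, seen along the way the carriage travels). Only then push the carriage forward from behind, all the way to its end stop, so that the vial stands between the two black blocks of the light gate. Do not lift or touch the vial, and leave the other things on the worktop where they are.

Things in the scene. Friction and masses are not known exactly. Their poses are not given: they have to be found in the camera images.
- fixture: Fixed aluminium base plate, 235 x 104 x 10 mm, carrying guide rails, cam, vial carriage and light gate. Origin on the underside straight below the cam pivot (the plate runs from x = -185 to +50 mm); x = the way the carriage travels forward, roughly away from the robot (within 0.6 rad), y left, z up. Place and yaw differ from run to run.
- cam_plate (a joint): Cam angle (rad). 0: low point faces the roller and the lever points along the fixture's -y. The lever points at (value - pi/2) from the fixture's x axis, counter-clockwise positive from above. Starts at 2.3 to 2.95 (lever front left): turn it clockwise, lever round the far side. No stop at 0 (range -0.7 to 3.05). About 5 N at the knob turns it; it stays where left.
- lever_knob (a point): Centre of the top of the upright black post at the end of the cam's lever: 14 mm in diameter, 75 mm from the pivot, top 88 mm above the worktop. The post is free from z = 42 mm (top of the flat lever arm, 14 mm wide) up to 88 mm.
- carriage (a joint): Travel (m) of the vial carriage along the fixture's x: 0 = back, where it starts; 0.035 = on its forward end stop. Pushing takes about 3 N; it stays where left. Its roller (14 mm diameter, axis 70 mm in front of the push face) meets the cam rim: with the cam's high side toward it the carriage stops well short of its end stop.
- push_face (a point): Middle of the top edge of the carriage's flat rear face, 62 mm above the worktop; the face is 46 mm wide, looks along the fixture's -x and is reachable from z = 22 to 62 mm. It starts 128.5 mm behind the pivot and ends 93.5 mm behind it. The plate behind this face is 8 mm thick.
- vial: Glass sample vial with a white cap, 28 mm in diameter and 61 mm high, standing loose in a 14 mm deep socket of the carriage, its axis 34 mm in front of the push face; cap top at z = 83 mm. Origin at the centre of its underside. It rides along upright.
- petri_1: Petri dish, 62 mm in diameter, 15 mm high, right of the fixture; leave alone. Origin at the centre of its underside.
- stopper: Red-brown rubber stopper, 31 mm in diameter, 28 mm high, left of the fixture; leave alone. Origin at the centre of its underside.
- timer: Flat white digital timer, 64 x 64 x 18 mm; leave alone. Origin at the centre of its underside.
- film_box: Carton of sealing film, 58 x 62 x 52 mm; leave alone. Origin at the centre of its underside.
- tape_roll: Roll of masking tape lying flat, 66 mm in diameter, 19 mm high; leave alone. Origin at the centre of its underside.
- cam_pivot (a point): Vertical pivot of the steel cam plate, on its top, 49 mm above the worktop. The cam is an eccentric disc of radius 26 mm, 18 mm thick (z = 16 to 34 mm), centred 11 mm off the pivot: its rim is 37 mm from the pivot at the high side and 15 mm at the low point, which a small dark pin marks.
- light_gate (a point): Point midway between the two fixed black blocks of the light gate, at their top, 54 mm above the worktop. Each block is 24 x 16 x 44 mm, centred 42 mm to the left and right of this point. It lies 59.5 mm behind the cam pivot; the vial's axis is here when the carriage is home.

How it is judged:
By the outcome, as a careful person would: the job done as asked, in the order asked, and still so for the second after the job is handed in, with the robot touching nothing.
It also fails if it takes over 48 s, if anything falls off the work surface, if the arm or the gripper's body presses on something with over 40 N, if the wrist force passes 120 N, or if a joint passes its speed limit or range.

## Working session

There is one attempt and no reset: what is moved stays moved. The work goes in short steps, Python scripts to look and compute and a tool call to move; the robot and the scene stay as the last step left them, time stands still between calls to the robot, and variables do not carry over. Pictures are saved under pics/ and viewed, at most 10 in all, crops included, and the job is handed in when it is done.

```bash
ls; mkdir -p pics
```

Run:
```python
from cell import arm, order, grab_frame
import cv2,numpy as np
for n in("scene","side"):
    f=grab_frame(n); cv2.imwrite(f"pics/{n}0.png",f["color"]); print(n,f["fx"],f["cx"],f["cy"],f["dist_coeffs"],f["origin"],f["orientation"])
print(arm.state())
```

```text
cell.py
pics
scene 350.07866016661495 258.765701082472 191.4876030006909 [-0.01657102  0.          0.          0.          0.        ] [-0.18169031  0.60934019  0.54031693] [-116.08393918   -0.5536895  -128.90912728]
side 372.76901132259775 258.22248045940006 186.05517360768192 [-0.0013448  0.         0.         0.         0.       ] [-0.15080727 -1.05695378  0.62594373] [-113.73424322    1.53472993  -32.16262189]
{'time_s': 0.1, 'q': array([ 6.29494235e+01,  1.03948462e+01,  9.21262221e+01, -6.87618987e-04,
        7.75675635e+01, -1.18209050e+01]), 'qvel': array([ 0.06407174, -0.09898785, -0.22723065,  0.04202552, -0.02731219,
        0.04316926]), 'effort': array([ 1.64249736e-04, -4.34824741e+01, -3.42693043e+01,  7.04016653e-02,
        3.41511879e-02, -2.44633020e-05]), 'tcp_pos': array([0.15082725, 0.55439084, 0.25492511]), 'orientation': array([-1.79913110e+02, -1.74994731e-02,  1.64770464e+02]), 'force': array([0.74618961, 0.17708453, 0.18178273]), 'torque': array([ 0.03399302, -0.02579478, -0.01326303]), 'grasp_force': 0.0, 'opening': 0.9984921711235792}
```

View pics/scene0.png

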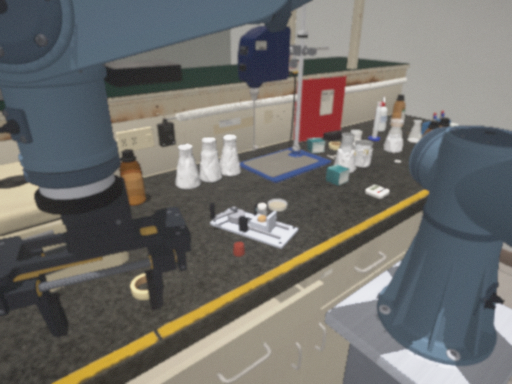

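View pics/side0.png

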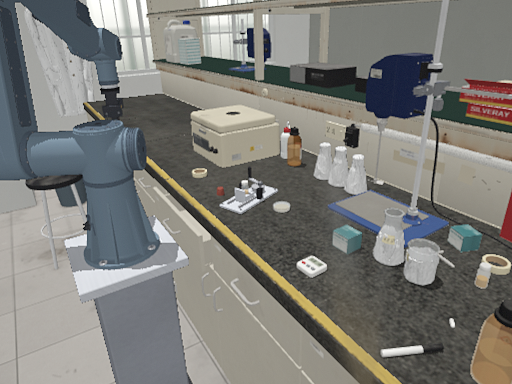

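The scene view shows the fixture at about (255,227) with the knob post at (212,211) and the vial at (262,212). The side view shows it at about (250,196). I'll locate it roughly, then look with the wrist camera.

Create h.py:
```python
import cv2,numpy as np
from scipy.spatial.transform import Rotation as R
from cell import arm, order, grab_frame
def rot(o): return R.from_euler('xyz',o,degrees=True).as_matrix()
def ray(f,uv):
    K=np.array([[f["fx"],0,f["cx"]],[0,f["fy"],f["cy"]],[0,0,1.]])
    p=cv2.undistortPoints(np.array([[uv]],float),K,np.array(f["dist_coeffs"]))[0,0]
    return np.array(f["origin"]),rot(f["orientation"])@np.array([*p,1])
def plane(f,uv,z):
    o,d=ray(f,uv); return o+d*(z-o[2])/d[2]
def tri(*rs):
    A=0;b=0
    for o,d in rs:
        d=d/np.linalg.norm(d);P=np.eye(3)-np.outer(d,d);A=A+P;b=b+P@o
    x=np.linalg.solve(A,b); return x,[np.linalg.norm(np.cross(x-o,d/np.linalg.norm(d))) for o,d in rs]
def proj(f,X):
    K=np.array([[f["fx"],0,f["cx"]],[0,f["fy"],f["cy"]],[0,0,1.]])
    r=rot(f["orientation"]).T
    return cv2.projectPoints(np.array(X,float).reshape(-1,3),cv2.Rodrigues(r)[0],-r@np.array(f["origin"]),K,np.array(f["dist_coeffs"]))[0][:,0]
```

Run:
```python
from h import *
s=grab_frame("scene");d=grab_frame("side");w=grab_frame("wrist")
for p in [(211,226),(235,207),(297,228),(276,245)]: print(plane(s,p,.01).round(3))
for n,z in(("knob",.088),): print(plane(s,(212,205),z),plane(d,(249,168),z))
print(plane(s,(262,205),.083),plane(d,(245,182),.083))
st=arm.state();T=rot(st["orientation"]);print(T.round(3),T.T@(np.array(w["origin"])-st["tcp_pos"]),(T.T@rot(w["orientation"])).round(3),w["fx"])
a=cv2.resize(s["color"][190:255,195:310],None,fx=3.4,fy=3.4,interpolation=2);b=cv2.resize(d["color"][155:220,200:315],None,fx=3.4,fy=3.4,interpolation=2)
cv2.imwrite("pics/c.png",np.hstack([a,b]))
```

```text
[0.567 0.174 0.01 ]
[0.617 0.054 0.01 ]
[ 0.407 -0.013  0.01 ]
[0.381 0.09  0.01 ]
[0.54744853 0.17850696 0.088     ] [0.55461276 0.16191839 0.088     ]
[0.47114762 0.06526517 0.083     ] [0.47434477 0.05699194 0.083     ]
[[-0.965  0.263 -0.   ]
 [ 0.263  0.965 -0.001]
 [ 0.    -0.001 -1.   ]] [ 0.07872729 -0.00045257 -0.12818618] [[-0.    -0.953 -0.302]
 [ 1.    -0.001  0.001]
 [-0.001 -0.302  0.953]] 345.0290039746364
```

View pics/c.png

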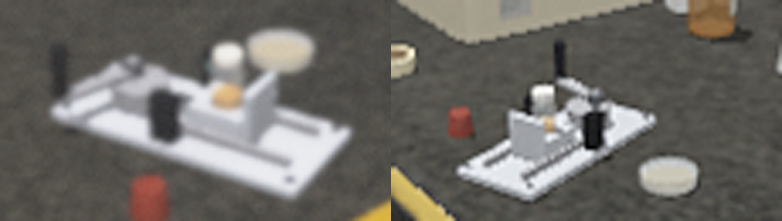

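The crop shows the fixture: knob post far left, vial behind the carriage plate, stopper on the left, dish on the right. Yaw is about 20° and the pivot is near (0.56,0.10). I'll bring the wrist camera over it.

Careful with the scale: shifts go in shares of 62.5 mm and turns go in shares of 180 degrees. That gives: -0.04 m is -0.64, -0.036 m is -0.576.

creep_tool(deltas=[{"jaw": 1,"sx": -0.64,"sy": -0.576,"sz": -0.032},{"jaw": 1,"sx": -0.64,"sy": -0.576,"sz": -0.032},{"jaw": 1,"sx": -0.64,"sy": -0.576,"sz": -0.032},{"jaw": 1,"sx": -0.64,"sy": -0.576,"sz": -0.032},{"jaw": 1,"sx": -0.64,"sy": -0.576,"sz": -0.032},{"jaw": 1,"sx": -0.64,"sy": -0.576,"sz": -0.032},{"jaw": 1,"sx": -0.64,"sy": -0.576,"sz": -0.032},{"jaw": 1,"sx": -0.64,"sy": -0.576,"sz": -0.032}])

```text
time_s: 1.25
tcp_pos: [0.3848, 0.1913, 0.272]
orientation: [180.0, 0.0, 164.8]
force: [0.1, 0.1, 0.2]
opening: 1.0
grasp_force: 0.0
```

creep_tool(deltas=[{"jaw": 0.4,"sx": -0.64,"sy": -0.576,"sz": -0.032},{"jaw": 0.4,"sx": -0.64,"sy": -0.576,"sz": -0.032},{"jaw": 0.4,"sx": -0.64,"sy": -0.576,"sz": -0.032},{"jaw": 0.4,"wz": -0.05},{"jaw": 0.4,"wz": -0.05},{"jaw": 0.4,"wz": -0.05},{"jaw": 0.4,"wz": -0.05},{"jaw": 0.4}])

```text
time_s: 2.25
tcp_pos: [0.4715, 0.0571, 0.2777]
orientation: [180.0, -0.0, -159.3]
force: [-0.7, -1.5, 0.1]
opening: 0.394
grasp_force: 0.0
```

Run:
```python
from h import *
import pickle
w=grab_frame("wrist");pickle.dump(w,open("w1.pkl","wb"));cv2.imwrite("pics/w1.png",w["color"])
```

```text
(no output)
```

View pics/w1.png

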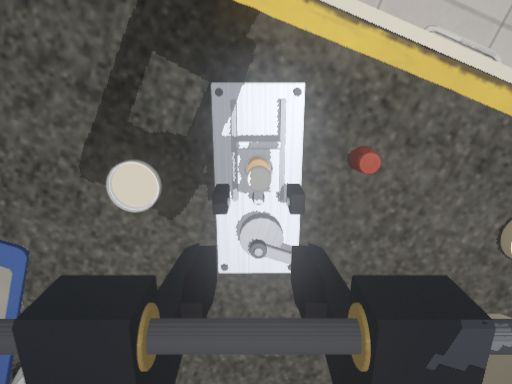

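The wrist view shows the plate at corners (212,83), (305,83) and (218,273), the pivot at (259,249) and the vial cap at (260,180). The knob is hidden behind a finger at about (300,255). I'll take a second view from farther forward and higher.

To row units: -0.03 m is -0.48.

creep_tool(deltas=[{"jaw": 0.4,"sx": -0.48,"sz": -0.48},{"jaw": 0.4,"sx": -0.48,"sz": -0.48},{"jaw": 0.4}])

```text
time_s: 2.68
tcp_pos: [0.5297, 0.0788, 0.3399]
orientation: [-179.9, 0.2, -159.3]
force: [0.0, -0.3, -1.2]
opening: 0.402
grasp_force: 0.0
```

Create plate.py:
```python
from h import *
def plate(w,show=None):
    c=w["color"];hsv=cv2.cvtColor(c,cv2.COLOR_BGR2HSV)
    m=((hsv[...,1]<45)&(hsv[...,2]>165)).astype(np.uint8)
    m=cv2.morphologyEx(m,cv2.MORPH_OPEN,np.ones((3,3)))
    m=cv2.morphologyEx(m,cv2.MORPH_CLOSE,np.ones((9,9)))
    cs,_=cv2.findContours(m,0,1)
    uv=proj(w,[[.50,.07,.01]])[0]
    k=max((k for k in cs if cv2.pointPolygonTest(k,tuple(map(float,uv)),True)>-40),key=cv2.contourArea)
    P=np.array([plane(w,p,.01)[:2] for p in k[:,0].astype(float)])
    r=cv2.minAreaRect((P*1000).astype(np.float32)); return k,P,r
```

Run:
```python
from plate import *
import pickle
w=grab_frame("wrist");pickle.dump(w,open("w2.pkl","wb"))
im=w["color"].copy()
for n in("w1","w2"):
    f=pickle.load(open(n+".pkl","rb"));k,P,r=plate(f);print(n,r,cv2.boxPoints(r).round(1).tolist())
cv2.drawContours(im,[k],-1,(0,255,0),1)
cv2.imwrite("pics/w2.png",cv2.resize(im[20:320,130:400],None,fx=2,fy=2))
```

```text
w1 ((498.3260498046875, 73.20730590820312), (232.70079040527344, 102.99136352539062), 20.663244247436523) [[371.29998779296875, 80.30000305175781], [407.6000061035156, -16.0], [625.4000244140625, 66.0999984741211], [589.0, 162.39999389648438]]
w2 ((496.32098388671875, 80.75846099853516), (232.55458068847656, 118.07453155517578), 20.666584014892578) [[366.70001220703125, 95.0], [408.3999938964844, -15.5], [626.0, 66.5999984741211], [584.2999877929688, 177.0]]
```

View pics/w2.png

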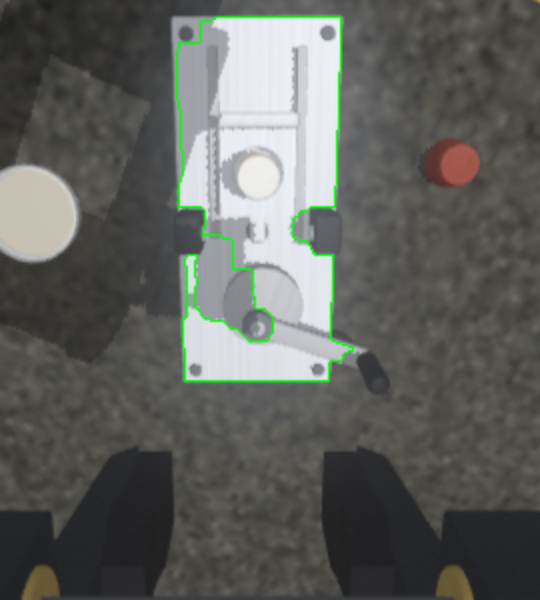

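The second wrist view shows the whole fixture. Full-image pixels: pivot (259,181), knob top (319,211), vial cap (259,107), and the carriage rear plate at about (259,77).

Run:
```python
from h import *
import pickle
a,b=[pickle.load(open(n+".pkl","rb")) for n in("w1","w2")]
s=grab_frame("scene");d=grab_frame("side")
yaw=np.radians(20.66);u=np.array([np.cos(yaw),np.sin(yaw)]);v=np.array([-u[1],u[0]])
piv=np.array([.4983,.0732])+.0675*u
def fx(p): q=p[:2]-piv;return (q@u*1e3).round(1),(q@v*1e3).round(1)
print("piv",piv)
t,e=tri(ray(a,(259,249)),ray(b,(259,181)));print("pivot tri",t,e,fx(t),fx(plane(b,(259,181),.049)))
t,e=tri(ray(b,(319,211)),ray(s,(212,203.5)),ray(d,(249.7,167.4)));print("knob",t,e,fx(t))
k=plane(b,(319,211),.088);q=fx(k);print(k,q,np.hypot(*q),"lever deg",np.degrees(np.arctan2(q[1],q[0])))
t,e=tri(ray(a,(260,180)),ray(b,(259,107)));print("cap",t,e,fx(t),fx(plane(b,(259,107),.083)))
```

```text
piv [0.56145911 0.09701546]
pivot tri [0.55788775 0.09656928 0.05026093] [np.float64(7.598057234281691e-05), np.float64(7.598057234278589e-05)] (np.float64(-3.5), np.float64(0.8)) (np.float64(-3.2), np.float64(0.8))
knob [0.56037164 0.17089803 0.0854864 ] [np.float64(0.002123658460554527), np.float64(0.0007619793311696353), np.float64(0.0026040399908147252)] (np.float64(25.0), np.float64(69.5))
[0.55778573 0.17105541 0.088     ] (np.float64(22.7), np.float64(70.6)) 74.15962513389613 lever deg 72.17585724298009
cap [0.47204741 0.06352014 0.09306124] [np.float64(0.0004908917331638104), np.float64(0.0004908917331638245)] (np.float64(-95.5), np.float64(0.2)) (np.float64(-94.9), np.float64(-0.1))
```

To row units: 0.038 m is 0.608, 0.03 m is 0.48, -9.7 degrees / 180 = -0.0539.

creep_tool(deltas=[{"jaw": 0.5,"sx": -0.464,"sy": 0.608,"sz": 0.48,"wz": -0.0539},{"jaw": 0.5,"sz": 0.32,"wz": -0.0539},{"jaw": 0.5,"sz": 0.32,"wz": -0.0539},{"jaw": 0.5,"sz": 0.32,"wz": -0.0539},{"jaw": 0.5,"sz": 0.32,"wz": -0.0539},{"jaw": 0.5,"sz": 0.32,"wz": -0.0539},{"jaw": 0.5,"sz": 0.32},{"jaw": 0.5}])

```text
time_s: 3.82
tcp_pos: [0.5386, 0.1239, 0.1851]
orientation: [179.7, -0.1, -101.1]
force: [-0.5, 0.3, 1.1]
opening: 0.497
grasp_force: 0.0
```

Create to.py:
```python
from h import *
import sys
x,y,z,yaw=map(float,sys.argv[1:5]);st=arm.state();T=rot(st["orientation"])
cur=st["orientation"][2]
print("now",np.round(st["tcp_pos"],4),round(cur%360,2),"d tool",(T.T@(np.array([x,y,z])-st["tcp_pos"])).round(4),"rz",-((yaw-cur+180)%360-180))
```

```bash
python3 to.py .558 .171 .066 258.7
```

```text
now [0.5386 0.1239 0.1851] 258.9 d tool [-0.0501 -0.0106  0.1189] rz 0.20483441784836032
```

To row units: 0.03 m is 0.48, 0.029 m is 0.464.

creep_tool(deltas=[{"jaw": 0.5,"sx": -0.4,"sy": -0.08,"sz": 0.24},{"jaw": 0.5,"sx": -0.4,"sy": -0.08,"sz": 0.24},{"jaw": 0.5},{"jaw": 0.5,"sz": 0.48},{"jaw": 0.5,"sz": 0.48},{"jaw": 0.5,"sz": 0.464},{"jaw": 0.5}], squeeze=5)

```text
time_s: 4.7
tcp_pos: [0.5588, 0.1704, 0.0674]
orientation: [179.8, -0.1, -101.1]
force: [0.4, -0.4, -0.5]
opening: 0.502
grasp_force: 0.0
```

```bash
python3 to.py .558 .171 .066 258.7
```

Run:
```python
from h import *
d=grab_frame("side");w=grab_frame("wrist")
a=cv2.resize(d["color"][130:220,190:310],(512,384));cv2.imwrite("pics/g.png",cv2.resize(np.hstack([a,w["color"]]),(800,300)))
```

```text
now [0.5588 0.1704 0.0674] 258.93 d tool [-0.0004  0.0008  0.0014] rz 0.23037563185255294
```

View pics/g.png

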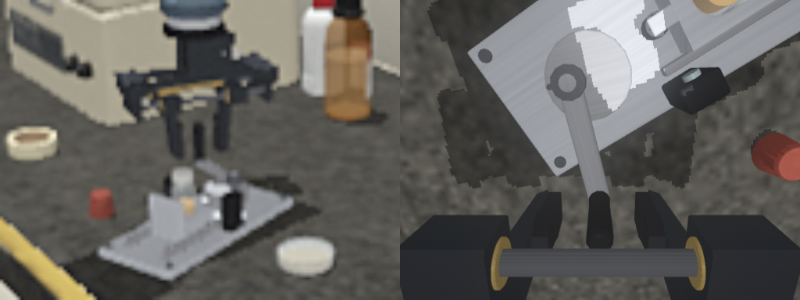

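The post at about (598,215) in the right half sits centred between the fingers, so I'll close lightly.

creep_tool(deltas=[{"jaw": 0.1},{"jaw": 0.1},{"jaw": 0.1},{"jaw": 0.1},{"jaw": 0.1}], squeeze=5)

```text
time_s: 5.42
tcp_pos: [0.5605, 0.1717, 0.0691]
orientation: [180.0, 0.0, -101.0]
force: [-4.0, 1.4, 6.1]
opening: 0.156
grasp_force: 5.0
```

```bash
python3 to.py .558 .171 .066 258.7
```

```text
now [0.5605 0.1717 0.0691] 258.99 d tool [0.0012 0.0023 0.0031] rz 0.2864394886471473
```

To row units: -0.0137 m is -0.2192, -0.0013 m is -0.0208, 9 degrees / 180 = 0.05.

creep_tool(deltas=[{"jaw": 0.1,"sx": -0.0208,"sy": -0.2192},{"jaw": 0.1,"sx": 0.0144,"sy": -0.1872,"wz": 0.05},{"jaw": 0.1,"sx": 0.0144,"sy": -0.1872,"wz": 0.05},{"jaw": 0.1,"sx": 0.0144,"sy": -0.1872,"wz": 0.05},{"jaw": 0.1,"sx": 0.0144,"sy": -0.1872,"wz": 0.05},{"jaw": 0.1}])

```text
time_s: 6.18
tcp_pos: [0.6161, 0.1486, 0.0687]
orientation: [-180.0, 0.2, -137.1]
force: [3.6, 5.2, -1.9]
opening: 0.153
grasp_force: 5.0
```

Create chk.py:
```python
from h import *
st=arm.state();q=st["tcp_pos"][:2]-np.array([.560,.097]);print("rad",np.hypot(*q),"lever world deg",np.degrees(np.arctan2(q[1],q[0])),"tool yaw-180",(st["orientation"][2]%360)-180)
```

```bash
python3 chk.py
```

```text
rad 0.07621572581984987 lever world deg 42.58442528232996 tool yaw-180 42.85229225282333
```

To row units: -0.0117 m is -0.1872, 0.0009 m is 0.0144, 9 degrees / 180 = 0.05.

creep_tool(deltas=[{"jaw": 0.1,"sx": 0.0144,"sy": -0.1872,"wz": 0.05},{"jaw": 0.1,"sx": 0.0144,"sy": -0.1872,"wz": 0.05},{"jaw": 0.1,"sx": 0.0144,"sy": -0.1872,"wz": 0.05},{"jaw": 0.1,"sx": 0.0144,"sy": -0.1872,"wz": 0.05},{"jaw": 0.1,"sx": 0.0144,"sy": -0.1872,"wz": 0.05},{"jaw": 0.1,"sx": 0.0144,"sy": -0.1872,"wz": 0.05},{"jaw": 0.1,"sx": 0.0144,"sy": -0.1872,"wz": 0.05},{"jaw": 0.1}])

```text
time_s: 7.18
tcp_pos: [0.6313, 0.0705, 0.0687]
orientation: [180.0, 0.1, 160.0]
force: [4.0, -1.1, -2.6]
opening: 0.155
grasp_force: 5.0
```

```bash
python3 chk.py
```

```text
rad 0.07605484942827151 lever world deg -20.402346476519543 tool yaw-180 -20.01966532452286
```

To row units: -0.0117 m is -0.1872, -0.0052 m is -0.0832, 9 degrees / 180 = 0.05.

creep_tool(deltas=[{"jaw": 0.1,"sx": 0.0144,"sy": -0.1872,"wz": 0.05},{"jaw": 0.1,"sx": 0.0144,"sy": -0.1872,"wz": 0.05},{"jaw": 0.1,"sx": 0.0144,"sy": -0.1872,"wz": 0.05},{"jaw": 0.1,"sx": 0.0144,"sy": -0.1872,"wz": 0.05},{"jaw": 0.1,"sx": 0.0144,"sy": -0.1872,"wz": 0.05},{"jaw": 0.1,"sx": 0.0032,"sy": -0.0832,"wz": 0.0239},{"jaw": 0.1},{"jaw": 0.1}])

```text
time_s: 8.18
tcp_pos: [0.5869, 0.0275, 0.0686]
orientation: [-180.0, -0.0, 110.8]
force: [0.1, 3.9, 0.9]
opening: 0.159
grasp_force: 5.0
```

```bash
python3 chk.py
```

```text
rad 0.07455657632648056 lever world deg -68.8644104960505 tool yaw-180 -69.1541339332443
```

To row units: -0.06 m is -0.96, -0.05 m is -0.8, -10 degrees / 180 = -0.0556.

creep_tool(deltas=[{"jaw": 0.45},{"jaw": 0.45},{"jaw": 0.45},{"jaw": 0.45,"sz": -0.48},{"jaw": 0.45,"sz": -0.8},{"jaw": 0.45,"sz": -0.96},{"jaw": 0.45,"sz": -0.96},{"jaw": 0.45,"sz": -0.96,"wz": -0.0556}])

```text
time_s: 9.18
tcp_pos: [0.5867, 0.0267, 0.3308]
orientation: [180.0, 0.0, 120.9]
force: [0.6, 0.0, 0.0]
opening: 0.445
grasp_force: 0.0
```

creep_tool(deltas=[{"jaw": 0.45,"wz": -0.0556},{"jaw": 0.45,"wz": -0.0556},{"jaw": 0.45,"wz": -0.0556},{"jaw": 0.45,"wz": -0.0556},{"jaw": 0.45,"wz": -0.0556},{"jaw": 0.45,"wz": -0.0556},{"jaw": 0.45,"wz": -0.0556},{"jaw": 0.45,"wz": -0.0556}])

```text
time_s: 10.18
tcp_pos: [0.587, 0.0267, 0.3286]
orientation: [-180.0, -0.0, -159.0]
force: [0.4, -0.5, 0.7]
opening: 0.451
grasp_force: 0.0
```

creep_tool(deltas=[{"jaw": 0.2,"sx": 0.56,"sy": 0.96},{"jaw": 0.2},{"jaw": 0.2}])

```text
time_s: 10.55
tcp_pos: [0.539, 0.0661, 0.3293]
orientation: [-179.9, 0.1, -159.3]
force: [0.5, 0.1, 0.4]
opening: 0.199
grasp_force: 0.0
```

Run:
```python
from plate import *
import pickle
w=grab_frame("wrist");pickle.dump(w,open("w3.pkl","wb"))
k,P,r=plate(w);print(r)
cv2.imwrite("pics/w3.png",cv2.resize(w["color"][20:320,130:400],None,fx=2,fy=2))
```

```text
((499.70233154296875, 70.20700073242188), (232.44009399414062, 109.47663879394531), 20.6814022064209)
```

View pics/w3.png

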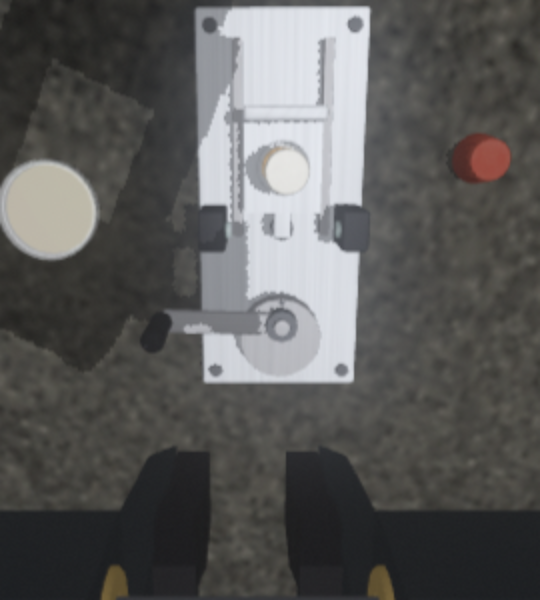

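The lever now points right (fixture -y). Full-image pixels: knob top about (206,191), pivot top about (271,183). I'll measure the angle accurately.

Run:
```python
from h import *
import pickle
w=pickle.load(open("w3.pkl","rb"));c=w["color"]
g=cv2.cvtColor(c,cv2.COLOR_BGR2GRAY)
roi=g[170:202,195:215];m=(roi<40).astype(np.uint8)
n,l,s,ce=cv2.connectedComponentsWithStats(m);i=1+s[1:,4].argmax();ys,xs=np.where(l==i);xs=xs+195;ys=ys+170
print(s[i],xs.min(),xs.max(),ys.min(),ys.max())
# lower post end = top disc: bottom rows
for y in range(ys.min(),ys.max()+1): print(y,xs[ys==y].min(),xs[ys==y].max(),end='; ')
yaw=np.radians(20.67);u=np.array([np.cos(yaw),np.sin(yaw)]);v=np.array([-u[1],u[0]])
p=plane(w,(271,183),.049)
for uv in((205,191),(206,191),(206,190),(206,192)):
    k=plane(w,uv,.088);q=(k-p)[:2];print(uv,k.round(4),p.round(4),np.hypot(*q),"fixture ang",np.degrees(np.arctan2(q@v,q@u)))
# screw holes for orientation/pivot
H=[plane(w,(x/2+130,y/2+20),.01)[:2] for x,y in((209,24),(355,24),(342,370),(215,370))]
print("holes",np.round(H,4),"yaw",[np.degrees(np.arctan2(*(b-a)[::-1])) for a,b in((H[0],H[3]),(H[1],H[2]))])
P=np.array([(.5605,.1717),(.6161,.1486),(.6313,.0705),(.5869,.0275)])
from scipy.optimize import least_squares
r=least_squares(lambda t:np.hypot(*(P-t[:2]).T)-t[2],[.56,.097,.075]);print("circle",r.x)
```

```text
[ 8 12  3  3  6] 203 205 182 184
182 205 205; 183 204 205; 184 203 205; (205, 191) [0.5867 0.0262 0.088 ] [0.5612 0.0974 0.049 ] 0.07562467587333047 fixture ang -91.00628345087999
(206, 191) [0.5863 0.0272 0.088 ] [0.5612 0.0974 0.049 ] 0.0745080881564025 fixture ang -91.02152120477466
(206, 190) [0.5852 0.0269 0.088 ] [0.5612 0.0974 0.049 ] 0.07448943381545771 fixture ang -91.9170751604432
(206, 192) [0.5874 0.0276 0.088 ] [0.5612 0.0974 0.049 ] 0.07454501623399737 fixture ang -90.12498841701338
holes [[ 0.4141 -0.005 ]
 [ 0.3837  0.0755]
 [ 0.5849  0.153 ]
 [ 0.6156  0.0716]] yaw [np.float64(20.81013610545179), np.float64(21.047792960568277)]
circle [0.5622041  0.09751492 0.07422399]
```

```bash
python3 to.py .416 .042 .057 200.7
```

```text
now [0.5393 0.0658 0.3293] 200.66 d tool [0.1241 0.0215 0.2721] rz -0.03887913447340452
```

creep_tool(deltas=[{"jaw": 0,"sx": 0.672,"sy": 0.112},{"jaw": 0,"sx": 0.672,"sy": 0.112},{"jaw": 0,"sx": 0.64,"sy": 0.12},{"jaw": 0,"sz": 0.96},{"jaw": 0,"sz": 0.96},{"jaw": 0,"sz": 0.96},{"jaw": 0,"sz": 0.8},{"jaw": 0}], squeeze=20)

```text
time_s: 11.6
tcp_pos: [0.4126, 0.0424, 0.0958]
orientation: [179.8, -0.4, -159.4]
force: [0.6, 0.4, 0.8]
opening: 0.003
grasp_force: 0.0
```

creep_tool(deltas=[{"jaw": 0,"sz": 0.672},{"jaw": 0}])

```text
time_s: 11.85
tcp_pos: [0.4147, 0.0424, 0.0568]
orientation: [179.9, -0.1, -159.4]
force: [0.9, 0.1, 0.8]
opening: 0.006
grasp_force: 0.0
```

```bash
python3 to.py .416 .042 .057 200.7
```

```text
now [0.4147 0.0424 0.0568] 200.64 d tool [-0.001  -0.0008 -0.0002] rz -0.057947058607055624
```

To row units: -0.007 m is -0.112, -0.004 m is -0.064.

creep_tool(deltas=[{"jaw": 0,"sx": -0.112},{"jaw": 0,"sx": -0.112},{"jaw": 0,"sx": -0.064},{"jaw": 0,"sx": -0.064},{"jaw": 0,"sx": -0.064},{"jaw": 0,"sx": -0.064},{"jaw": 0,"sx": -0.064},{"jaw": 0,"sx": -0.064}])

```text
time_s: 12.85
tcp_pos: [0.4506, 0.0562, 0.0566]
orientation: [180.0, -0.0, -159.3]
force: [-2.5, -1.3, 1.3]
opening: 0.007
grasp_force: 1.3
```

creep_tool(deltas=[{"jaw": 0,"sx": -0.064},{"jaw": 0,"sx": -0.064},{"jaw": 0,"sx": -0.032},{"jaw": 0}])

```text
time_s: 13.35
tcp_pos: [0.4601, 0.0596, 0.0567]
orientation: [-180.0, 0.0, -159.3]
force: [-2.3, 0.4, -1.0]
opening: 0.005
grasp_force: 0.4
```

```bash
python3 to.py .4651 .0608 .057 200.7
```

```text
now [0.4601 0.0596 0.0567] 200.67 d tool [-0.0051 -0.0007 -0.0003] rz -0.02503080758356191
```

Still a light 3 N push. I'll continue until the force rises at the stop.

To row units: -0.002 m is -0.032, -0.001 m is -0.016.

creep_tool(deltas=[{"jaw": 0,"sx": -0.032},{"jaw": 0,"sx": -0.032},{"jaw": 0,"sx": -0.016},{"jaw": 0}])

```text
time_s: 13.85
tcp_pos: [0.4647, 0.0614, 0.0567]
orientation: [-180.0, 0.0, -159.3]
force: [-1.2, 0.0, -0.9]
opening: 0.007
grasp_force: 0.8
```

creep_tool(deltas=[{"jaw": 0,"sx": -0.032},{"jaw": 0,"sx": -0.016},{"jaw": 0}])

```text
time_s: 14.22
tcp_pos: [0.4652, 0.0617, 0.0565]
orientation: [180.0, -0.3, -159.3]
force: [-11.5, -7.4, 9.6]
opening: 0.003
grasp_force: 6.7
```

The tool stopped where the end stop was predicted, with the force at about 14 N. One more small nudge, then I'll back off, lift and look.

To row units: -0.001 m is -0.016.

creep_tool(deltas=[{"jaw": 0,"sx": -0.016},{"jaw": 0}])

```text
time_s: 14.48
tcp_pos: [0.4652, 0.0618, 0.0564]
orientation: [180.0, -0.4, -159.3]
force: [-15.3, -8.1, 12.5]
opening: 0.003
grasp_force: 8.8
```

creep_tool(deltas=[{"jaw": 0,"sx": 0.16},{"jaw": 0,"sx": 0.32},{"jaw": 0,"sz": -0.64},{"jaw": 0,"sz": -0.96},{"jaw": 0,"sz": -0.96},{"jaw": 0,"sz": -0.96},{"jaw": 0,"sx": -0.96,"sz": -0.8},{"jaw": 0,"sx": -0.96}])

```text
time_s: 15.48
tcp_pos: [0.5448, 0.0905, 0.3229]
orientation: [-179.7, 0.7, -159.4]
force: [0.2, -0.7, 0.1]
opening: 0.002
grasp_force: 0.0
```

creep_tool(deltas=[{"jaw": 0,"sx": -0.48},{"jaw": 0},{"jaw": 0}])

```text
time_s: 15.85
tcp_pos: [0.5688, 0.1008, 0.3165]
orientation: [180.0, -0.0, -159.3]
force: [0.6, -0.1, 0.1]
opening: 0.006
grasp_force: 0.0
```

Run:
```python
from h import *
import pickle
w=grab_frame("wrist");pickle.dump(w,open("w4.pkl","wb"))
cv2.imwrite("pics/w4.png",cv2.resize(w["color"][0:300,110:410],None,fx=2,fy=2))
```

```text
(no output)
```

View pics/w4.png

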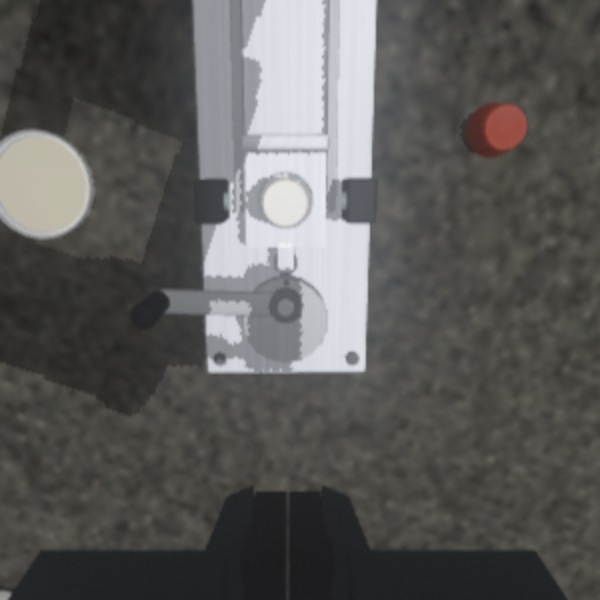

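The vial cap at (286,202) stands between the black blocks at (211,200) and (359,200), and the roller sits at the cam's low point. A quick numeric check follows.

Run:
```python
from h import *
import pickle
w=pickle.load(open("w4.pkl","rb"));yaw=np.radians(20.7);u=np.array([np.cos(yaw),np.sin(yaw)]);v=np.array([-u[1],u[0]])
p=plane(w,(252.5,152.5),.049)[:2]
f=lambda x,y,z:(lambda q:(np.round([q@u*1e3,q@v*1e3],1)))(plane(w,(x/2+110,y/2),z)[:2]-p)
print(f(286,202,.083),f(286,142,.062),f(211,200,.054),f(359,200,.054),f(147,312,.088))
```

```text
[-58.4   0.6] [-87.8   0.7] [-58.5 -40.2] [-58.5  40.4] [ -3.3 -72. ]
```

```bash
python3 -c "
from cell import arm, order, grab_frame
print(order.hand_in())"
```

```text
the job is handed in; nothing more can be done
None
```

The job is handed in: the lever points right, within about 1–2° of square; the carriage is on its end stop, and the vial stands between the light-gate blocks, untouched.

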